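Click the jar tray's sliding stop into its notch

ROBOT

A 6-joint arm with a two-finger parallel gripper is mounted at the origin on a cart in front of the work surface, level with it; the furniture and walls round the work are solid. World frame = base frame: x ahead of the robot, y to its left, z up, the work surface at z = 0. Lengths are in m, angles in degrees, forces in N, time in s.
With the tool pointing down it reaches from about 0.25 to 0.725 m from the base axis. Payload 9.7 kg.
Tool frame: the origin (TCP) lies at the centre of the arm's flange, where the gripper is bolted on; the fingertips stand 173 mm ahead of it and the grasp point (between the pads) lies 155 mm ahead of it (ctrl.grip_point_offset is the distance from the TCP to the grasp point, in m); z points along the fingers, y is the line along which they close (so a half turn about z gives the same grasp; the last joint's range is limited). The gripper opens to 85 mm and grips with 20 to 120 N. Pads are 22 mm wide; open, the fingers measure 114 mm over their backs; the gripper's body (76 mm by 85 mm) begins 54 mm behind the grasp point. The pads swing forward as they close: fully open they stand 13 mm farther back than shut.
Start: joints at [-68.411, 4.979, 10.078, 95.1, 0, 90], TCP at [0.202, -0.511, 0.405] pointing down, gripper open.
Joint ranges: [-179.16, 179.16], [-48.56, 103.87], [-65.8, 70.77], [-126.05, 130.52], [-82.76, 87.17], [-180, 180]. Speed limits (degrees/s): [127.2, 127.2, 147.25, 180, 180, 180].

INTERFACE

Orientations are given as a 3x3 rotation matrix whose columns are the frame's x, y, z axes.
In Python, from bench import ctrl gives the robot as it stands.
- The arm moves only by the tool step_arm, never from a script. Its arguments are lists of equal length, an entry for each row: "delta_pos": the shift along the tool's x, y, z in m, a list of three; "roll": the turn about the tool's z in rad. In form: {"delta_pos": [[dx, dy, dz], ...], "roll": [roll, ...]}. A call has 1 to 20 rows; each row is the pose to reach, as a shift and turn from the pose commanded when the call began, along the tool's axes at that moment; what a row does not reach only later rows make up. A row lasts 1/10 s, in which the tool goes at most 50 mm and 8.59 degrees, less where a joint would pass 70% of its speed; a pose out of reach is approached as far as the arm can. A call with a gripper value outside its range is refused whole. "claw" is the closure, from 0 (fully open) to 1 (shut), set as the call begins (left out, the last holds). The fingers move at their own pace and stop on an object; "grip_force" is the grip in N (left out, the last holds). Time passes only in rows, so rows that repeat a pose let the fingers close. It gives the time, the measured TCP pose, the force, the opening and the grip force at its end, in the units of the state.
- ctrl.read_state(): the state, without advancing time (a new reading comes with each control period).
- ctrl.read_camera(name): name is "scene" or "top" or "wrist"; returns a dict with "color" (420x560x3 uint8, blue, green, red), "range_z" (420x560 float32, m along the optical axis (not along the pixel's ray), 0 where there is no reading), "intrinsics" (3x3 intrinsics, pixels), "position" and "orientation" of the camera in the world; the wrist camera has in their place "mount" (4x4, takes a point from camera to tool coordinates, whose origin is the TCP and whose axes are the flange's). Camera axes: x right, y up, looking along -z (the intrinsics and any distortion apply to the point x, -y, -z); pixel columns grow to the right and rows downward; lengths in m; the calibration is good to about 2 mm. The wrist camera is an equidistant fisheye: a pixel r from the principal point sees the ray r / f radians off the axis. A picture is of the moment at which its call begins: read the wrist's pose just before it.
- ctrl.finish_job(): hands the job in; it is judged then, once.
The state is a dict: "time_s": time; "joints": joint angles; "qvel": joint speeds; "joint_torque": joint torques, N m; "ee_pos": TCP position; "tool_rot": TCP orientation; "ft_force": force on the tool from outside, world axes, zero at the start; "torque": the same for the moment, N m; "width": finger opening in m; "grip_force": force on a finger pad.
Only numpy, scipy, OpenCV 4.12 (cv2) and the standard library are available. Lean on these libraries where they do the work, as an engineer would, in place of code of your own. Each camera call takes 0.05 s, during which the arm holds its last target. There are 200 camera calls.

TASK

Close up the jar tray: push the wooden stop block along the tray towards the tin and the small jar until its spring pin clicks down into the notch of the steel strip, and leave it seated there. Only push the block; do not pull up the pin's black knob, and leave the tin, the jar and the other things standing where they are.

Things in the scene. Friction and masses are not known exactly. Their poses are not given: they have to be found in the camera images.
- tray: Fixed wooden jar tray, 130 x 480 mm, base 14 mm thick. Origin on the worktop; its +y axis (roughly to the robot's left) is the way the stop block is pushed, x runs across, away from the robot. The base spans y = -265 to +215 mm, with a 70 mm high end board at the +y end; the tin and small jar stand before it.
- strip_line (a point): A point of the tray (x = -52, y = 0, 22 mm above the worktop) on top of the steel strip, 16 mm wide and 8 mm thick, that lies along the tray's robot-side edge and passes under the block. The strip has one notch, a 14 mm gap seen as a dark break. Its place differs each time and is not reported (centre at tray y = -40 to +30 mm): feel or see it.
- stop_rear (a point): Centre of the stop block's flat upright rear face, the face to push on (it looks to tray -y); axes as the tray's. The face is 122 mm wide, from 16 to 53 mm above the worktop (its robot-side 20 mm only from 28 mm up); this point is 36 mm up. The pale wooden block is 90 mm long, captive on the tray and slides only along tray y. The tray behind it is empty.
- stop_block (a joint): Travel of the block along tray +y in m, 0 to 0.25. Sliding takes about 3 to 4 N. Over the notch (60 to 175 mm on from the start) the pin drops and draws the block a few mm forward: the push dips, then the block stands firm. A push kept below 14 N stays in the notch; about 19 N would force it on out.
- index_pin (a joint): How far the spring pin in the block has dropped, in m: 0 to 0.001 while it rides on the strip, about 0.006 when seated in the notch, negative if its knob is pulled up.
- pin_top (a point): Top of the pin's round black knob (20 mm wide) on the block, 72 mm above the worktop while the pin rides on the strip, 66 mm when seated; 65 mm ahead of the rear face (tray +y) and 46 mm to the robot side of its centre. The pin's sprung tip is at the same place along the tray.
- tin: Food tin, 76 mm wide, 58 mm high, standing on the tray next to the end board; origin at the centre of its underside. Stays put.
- candle: Small jar with a white cap, 46 mm wide, 72 mm high, standing on the tray between the stop block and the tin; origin at the centre of its underside. At the notch, the block's front still stands clear of it (at least 6 mm). Stays put.
- lemon_1: Loose lemon, 71 mm long, left of the tray; origin at its underside. Stays put.
- garlic_1: Loose garlic bulb, 60 mm, left of the tray; origin at its underside. Stays put.
- glass_1: Drinking glass, 76 mm wide, 86 mm high, behind the tray; origin at the centre of its underside. Stays put.

How it is judged:
By the outcome, as a careful person would: the job done as asked, in the order asked, and still so for the second after the job is handed in, with the robot touching nothing.
It also fails if it takes over 48 s, if anything falls off the work surface, if the arm or the gripper's body presses on something with over 40 N, if the wrist force passes 120 N, or if a joint passes its speed limit or range.

## Working session

There is one attempt and no reset: what is moved stays moved. The work goes in short steps, Python scripts to look and compute and a tool call to move; the robot and the scene stay as the last step left them, time stands still between calls to the robot, and variables do not carry over. Pictures are saved under pics/ and viewed, at most 10 in all, crops included, and the job is handed in when it is done.

Besides the shell and the picture viewer there is one more tool, called after "Emit:" as a command line: name --pt "numbers of a row" for each row, then --argument value for the rest. step_arm: Moves the arm, as the interface text tells. Its arguments: {"type":"object","properties":{"delta_pos":{"type":"array","items":{"type":"array","items":{"type":"number"}}},"roll":{"type":"array","items":{"type":"number"}},"claw":{"type":"number"},"grip_force":{"type":"number"}},"required":["delta_pos","roll"]}

```bash
mkdir -p pics; cat > h.py <<'E'
from bench import ctrl
import numpy as np, cv2
def world(c):
    K=np.array(c["intrinsics"]);d=c["range_z"];h,w=d.shape
    u,v=np.meshgrid(np.arange(w),np.arange(h))
    p=np.stack([(u-K[0,2])/K[0,0]*d,-(v-K[1,2])/K[1,1]*d,-d],-1)
    R=np.array(c["orientation"])
    if R.shape!=(3,3): print("ori",R)
    return p@R.T+np.array(c["position"])
E
python3 - <<'E'
from h import *
s=ctrl.read_state();print(s)
for n in("top","scene"):
    c=ctrl.read_camera(n);cv2.imwrite(f"pics/{n}.png",c["color"]);np.savez(f"{n}.npz",w=world(c),d=c["range_z"],K=c["intrinsics"],R=c["orientation"],p=c["position"])
    print(n,c["position"])
E
```

```text
{'time_s': 0.0, 'joints': array([-6.84119821e+01,  5.01035249e+00,  1.00345615e+01,  9.51001442e+01,
       -9.38489429e-04,  9.00018459e+01]), 'qvel': array([-0.10421908,  0.07452773,  0.05482256, -0.05329982,  0.02479121,
       -0.00461138]), 'joint_torque': array([-1.72982192e-03, -5.20392501e+01,  4.64798784e+01,  1.66348089e-02,
       -5.12497513e-05, -1.74870627e-05]), 'ee_pos': array([ 0.20235829, -0.51141611,  0.40399106]), 'tool_rot': array([[ 9.29865295e-01,  3.67899823e-01, -5.02854887e-04],
       [ 3.67900166e-01, -9.29864487e-01,  1.22632428e-03],
       [-1.64224139e-05, -1.32531679e-03, -9.99999122e-01]]), 'ft_force': array([-0.17865595, -1.10662742, -0.49056895]), 'torque': array([-0.00723899, -0.02431839,  0.03776297]), 'grip_force': 0.0, 'width': 0.08512079737354467}
top [0.46360258 0.1264129  1.06975395]
scene [ 0.29127198 -0.39935736  0.74881107]
```

View pics/top.png

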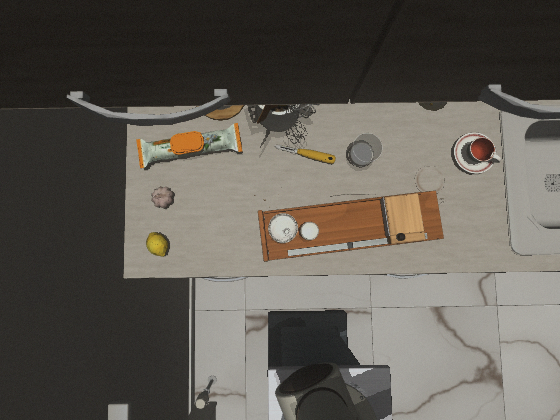

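View pics/scene.png

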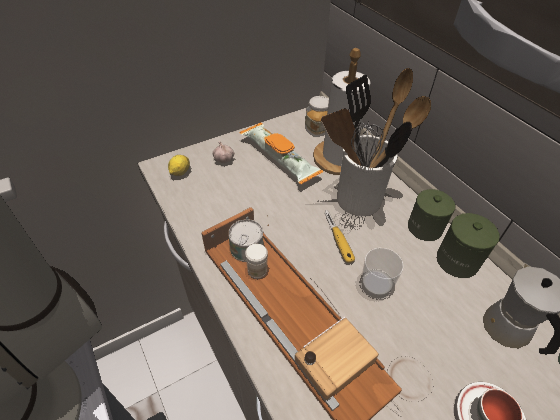

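The top view shows the tray from (262,235) to (440,215), with the block at cols 385–425 and its knob at (400,237). The tin is at (284,229), the jar at (310,231), and the dark notch at about (350,245). The scene view shows the notch at about (267,318).

```bash
python3 - <<'E'
from h import *
t=np.load("top.npz");w=t["w"]
for n,(u,v) in dict(blk=(403,212),knob=(400,237),notch=(350,245),stripL=(292,252),stripR=(380,242),jar=(310,231),tin=(284,229),trayend=(432,215),glass=(362,152),cup=(475,153),ring=(431,178)).items(): print(n,w[v,u].round(4))
s=w[185:250,375:432];m=(s[...,2]>.046)&(s[...,2]<.060)
P=s[m];r=cv2.minAreaRect((P[:,:2]*1000).astype(np.float32));print("rect",r,cv2.boxPoints(r),np.median(P[:,2]))
s=w[185:268,255:450];m=(s[...,2]>.009)&(s[...,2]<.02);P=s[m]
r=cv2.minAreaRect((P[:,:2]*1000).astype(np.float32));print("tray",r,cv2.boxPoints(r))
c=np.load("scene.npz")["w"]
for u,v in((267,318),(311,357),(340,355)):print(c[v,u].round(4))
S=c[300:420,280:390].reshape(-1,3);P=S[(S[:,2]>.049)&(S[:,2]<.057)]
r=cv2.minAreaRect((P[:,:2]*1000).astype(np.float32));print("rect scene",cv2.boxPoints(r))
E
```

```text
blk [ 0.548  -0.1951  0.0545]
knob [ 0.484  -0.1796  0.0697]
notch [ 0.4663 -0.0633  0.0152]
stripL [0.4507 0.0903 0.0215]
stripR [ 0.4728 -0.1409  0.0227]
jar [0.5023 0.0469 0.0847]
tin [0.509  0.1109 0.071 ]
trayend [ 0.5421 -0.2845  0.0143]
glass [ 0.7165 -0.1052  0.0132]
cup [ 0.7084 -0.4109  0.0134]
ring [ 0.6439 -0.2926  0.0015]
rect ((533.0209350585938, -197.67169189453125), (123.03630828857422, 92.8567123413086), 6.03538179397583) [[ 466.96216 -157.96884]
 [ 476.72534 -250.31088]
 [ 599.0797  -237.37454]
 [ 589.3165  -145.0325 ]] 0.05255586261922218
tray ((520.17529296875, -72.77195739746094), (130.05604553222656, 469.5935363769531), 6.096090793609619) [[ 430.58044  153.79135]
 [ 480.4495  -313.14673]
 [ 609.77014 -299.33527]
 [ 559.9011   167.60281]]
[ 0.4692 -0.061   0.016 ]
[ 0.4857 -0.1877  0.0711]
[ 0.5367 -0.2051  0.0544]
rect scene [[ 466.5788  -159.50397]
 [ 476.46283 -250.97275]
 [ 599.71967 -237.65366]
 [ 589.83563 -146.18488]]
```

Emit:
step_arm --pt "0.04 -0.008 0" --pt "0.08 -0.016 0" --pt "0.12 -0.025 0" --pt "0.16 -0.033 0" --pt "0.2 -0.041 0.01" --pt "0.24 -0.05 0.02" --pt "0.28 -0.058 0.04" --pt "0.32 -0.066 0.06" --pt "0.36 -0.074 0.08" --pt "0.399 -0.082 0.1" --pt "0.399 -0.082 0.12" --pt "0.399 -0.082 0.12" --pt "0.399 -0.082 0.12" --roll '[0.05,0.1,0.15,0.2,0.25,0.27,0.27,0.27,0.27,0.27,0.27,0.27,0.27]' --claw 1 --grip_force 60

```text
time_s: 1.4
ee_pos: [0.5429, -0.2884, 0.2847]
tool_rot: [[0.994, 0.106, -0.001], [0.106, -0.994, 0.0], [-0.001, -0.001, -1.0]]
ft_force: [0.8, -0.0, 1.0]
width: 0.0
grip_force: 0.0
```

Emit:
step_arm --pt "0 0 0.02" --pt "0 0 0.04" --pt "0 0 0.06" --pt "0 0 0.075" --pt "0 0 0.082" --pt "0 0 0.084" --pt "0 -0.006 0.084" --pt "0 -0.012 0.084" --pt "0 -0.016 0.084" --pt "0 -0.018 0.084" --roll '[0,0,0,0,0,0,0,0,0,0]'

```text
time_s: 2.4
ee_pos: [0.5414, -0.2698, 0.2013]
tool_rot: [[0.994, 0.107, 0.001], [0.107, -0.994, -0.0], [0.001, 0.0, -1.0]]
ft_force: [-0.0, -0.6, 0.2]
width: 0.0001
grip_force: 0.0
```

```bash
python3 - <<'E'
from h import *
s=ctrl.read_state();print(s["ee_pos"],s["ft_force"])
c=ctrl.read_camera("scene");cv2.imwrite("pics/s2.png",c["color"])
E
```

```text
[ 0.54144075 -0.26983581  0.20133407] [-0.02904028 -0.63882223  0.18869094]
```

View pics/s2.png

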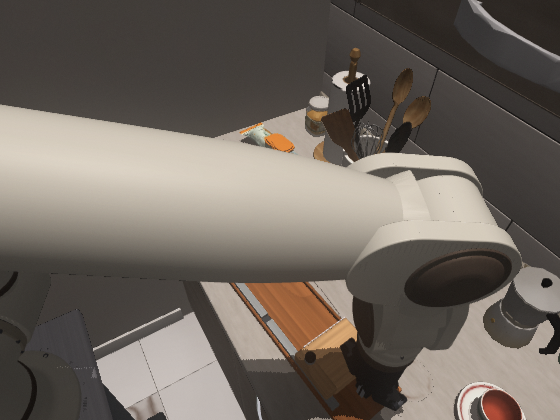

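The arm hides most of the view. The closed fingers stand behind the block at about (365,390), clear of the knob at (311,357).

Emit:
step_arm --pt "0 -0.004 0" --pt "0 -0.008 0" --pt "0 -0.012 0" --pt "0 -0.016 0" --pt "0 -0.02 0" --pt "0 -0.025 0" --pt "0 -0.03 0" --pt "0 -0.035 0" --pt "0 -0.04 0" --pt "0 -0.045 0" --pt "0 -0.05 0" --pt "0 -0.055 0" --pt "0 -0.06 0" --pt "0 -0.065 0" --pt "0 -0.07 0" --roll '[0,0,0,0,0,0,0,0,0,0,0,0,0,0,0]'

```text
time_s: 3.95
ee_pos: [0.5338, -0.2009, 0.2007]
tool_rot: [[0.994, 0.106, 0.0], [0.106, -0.994, -0.001], [0.0, 0.001, -1.0]]
ft_force: [1.7, -5.6, -0.9]
width: -0.0003
grip_force: 2.7
```

Emit:
step_arm --pt "0 -0.004 0" --pt "0 -0.008 0" --pt "0 -0.012 0" --pt "0 -0.016 0" --pt "0 -0.02 0" --pt "0 -0.024 0" --pt "0 -0.028 0" --pt "0 -0.032 0" --pt "0 -0.036 0" --pt "0 -0.04 0" --pt "0 -0.042 0" --pt "0 -0.044 0" --roll '[0,0,0,0,0,0,0,0,0,0,0,0]'

```text
time_s: 5.15
ee_pos: [0.5291, -0.1569, 0.2007]
tool_rot: [[0.994, 0.107, -0.0], [0.107, -0.994, 0.0], [-0.0, -0.0, -1.0]]
ft_force: [1.1, -4.4, -1.8]
width: 0.0002
grip_force: 1.9
```

```bash
python3 - <<'E'
from h import *
s=ctrl.read_state();print(s["ee_pos"],s["ft_force"])
c=ctrl.read_camera("top");w=world(c);cv2.imwrite("pics/t3.png",cv2.resize(c["color"][170:290,240:450],None,fx=3.5,fy=3.5))
P=w[185:260,330:435].reshape(-1,3);P=P[(P[:,2]>.048)&(P[:,2]<.058)&(P[:,1]<-.02)]
print(len(P),P.min(0),P.max(0))
E
```

```text
[ 0.52909707 -0.15686784  0.20067502] [ 1.12205061 -4.37362123 -1.77879952]
1494 [ 0.45829743 -0.14633436  0.0480246 ] [ 0.58604859 -0.04511388  0.05798166]
```

View pics/t3.png

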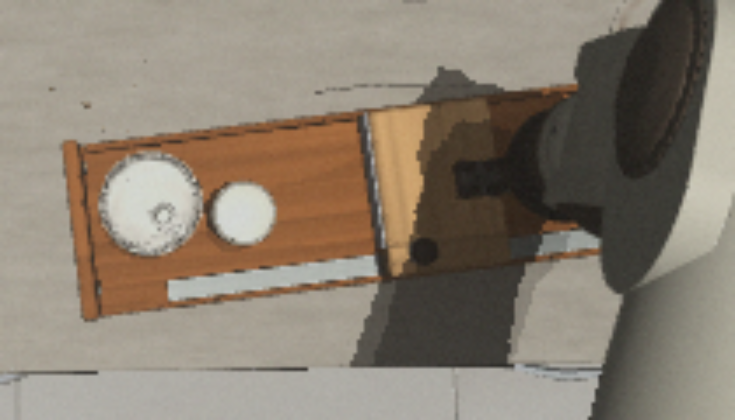

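The crop shows the block in front of the fingers with the knob at (424,249). It has travelled about 100 mm and the notch should come at about 123 mm, so I'll slow down.

Emit:
step_arm --pt "0 -0.002 0" --pt "0 -0.004 0" --pt "0 -0.006 0" --pt "0 -0.008 0" --pt "0 -0.01 0" --pt "0 -0.012 0" --pt "0 -0.014 0" --roll '[0,0,0,0,0,0,0]'

```text
time_s: 5.9
ee_pos: [0.5276, -0.143, 0.2007]
tool_rot: [[0.994, 0.107, -0.0], [0.107, -0.994, 0.0], [0.0, -0.0, -1.0]]
ft_force: [0.9, -2.2, -1.6]
width: 0.0
grip_force: 1.5
```

Emit:
step_arm --pt "0 -0.001 0" --pt "0 -0.002 0" --roll '[0,0]'

```text
time_s: 6.1
ee_pos: [0.5273, -0.1408, 0.2007]
tool_rot: [[0.994, 0.107, -0.0], [0.107, -0.994, 0.001], [-0.0, -0.001, -1.0]]
ft_force: [-0.1, 0.7, 0.3]
width: 0.0001
grip_force: 0.0
```

Emit:
step_arm --pt "0 -0.001 0" --pt "0 -0.0015 0" --roll '[0,0]'

```text
time_s: 6.3
ee_pos: [0.5272, -0.1395, 0.2007]
tool_rot: [[0.994, 0.107, -0.0], [0.107, -0.994, 0.0], [-0.0, -0.0, -1.0]]
ft_force: [0.2, 0.1, -0.4]
width: -0.0005
grip_force: 0.0
```

The push dipped to zero, so the pin has probably dropped and drawn the block forward. I'll check that it stands firm, gently.

Emit:
step_arm --pt "0 -0.0005 0" --pt "0 -0.001 0" --roll '[0,0]'

```text
time_s: 6.5
ee_pos: [0.5272, -0.1386, 0.2007]
tool_rot: [[0.994, 0.107, 0.0], [0.107, -0.994, 0.0], [0.0, -0.0, -1.0]]
ft_force: [-0.6, -0.0, 0.1]
width: 0.0003
grip_force: 0.0
```

```bash
python3 - <<'E'
from h import *
s=ctrl.read_state();print(s["ee_pos"],s["ft_force"])
c=ctrl.read_camera("top");w=world(c)
P=w[185:260,330:435].reshape(-1,3);P=P[(P[:,2]>.048)&(P[:,2]<.058)&(P[:,1]<-.0)]
print(len(P),P[:,1].max())
k=w[232:250,345:375].reshape(-1,3);col=c["color"][232:250,345:375].reshape(-1,3).max(1)
K=k[(k[:,2]>.060)&(k[:,2]<.08)];print(len(K),np.median(K,0),K[:,2].max())
E
```

```text
[ 0.52715441 -0.13864243  0.20069903] [-0.58248544 -0.04733216  0.05299749]
1517 -0.02450118138699664
36 [ 0.47239433 -0.06024184  0.06372692] 0.06719119821088282
```

The knob is about 6 mm lower and level with the notch. I'll do a short firmness test.

Emit:
step_arm --pt "0 -0.0005 0" --pt "0 -0.001 0" --roll '[0,0]'

```text
time_s: 6.75
ee_pos: [0.527, -0.1377, 0.2007]
tool_rot: [[0.994, 0.107, -0.0], [0.107, -0.994, 0.0], [-0.0, -0.0, -1.0]]
ft_force: [-0.6, 0.5, 0.2]
width: -0.0002
grip_force: 0.0
```

Emit:
step_arm --pt "0 -0.0005 0" --pt "0 -0.0005 0" --roll '[0,0]'

```text
time_s: 6.95
ee_pos: [0.527, -0.1372, 0.2007]
tool_rot: [[0.994, 0.107, -0.0], [0.107, -0.994, 0.0], [-0.0, -0.0, -1.0]]
ft_force: [0.2, -1.0, 0.3]
width: 0.0003
grip_force: 0.0
```

Emit:
step_arm --pt "0 -0.0005 0" --pt "0 -0.0005 0" --roll '[0,0]'

```text
time_s: 7.15
ee_pos: [0.527, -0.1367, 0.2007]
tool_rot: [[0.994, 0.107, -0.0], [0.107, -0.994, 0.0], [-0.0, -0.0, -1.0]]
ft_force: [-0.3, 0.0, -0.2]
width: -0.0001
grip_force: 0.0
```

Emit:
step_arm --pt "0 -0.0005 0" --pt "0 -0.0005 0" --roll '[0,0]'

```text
time_s: 7.35
ee_pos: [0.5269, -0.1362, 0.2007]
tool_rot: [[0.994, 0.107, -0.0], [0.107, -0.994, 0.0], [-0.0, -0.0, -1.0]]
ft_force: [0.2, 0.5, -0.1]
width: -0.0001
grip_force: 0.0
```

Emit:
step_arm --pt "0 -0.0005 0" --pt "0 -0.0005 0" --roll '[0,0]'

```text
time_s: 7.55
ee_pos: [0.5268, -0.1357, 0.2007]
tool_rot: [[0.994, 0.107, -0.0], [0.107, -0.994, 0.0], [-0.0, -0.0, -1.0]]
ft_force: [0.2, 0.1, 0.1]
width: 0.0004
grip_force: 0.0
```

Emit:
step_arm --pt "0 -0.0005 0" --pt "0 -0.0005 0" --roll '[0,0]'

```text
time_s: 7.75
ee_pos: [0.5268, -0.1354, 0.2007]
tool_rot: [[0.994, 0.106, 0.0], [0.106, -0.994, -0.001], [0.0, 0.001, -1.0]]
ft_force: [0.1, -2.9, -0.6]
width: 0.0
grip_force: 1.2
```

Emit:
step_arm --pt "0 -0.0005 0" --pt "0 -0.0005 0" --roll '[0,0]'

```text
time_s: 7.95
ee_pos: [0.5268, -0.1351, 0.2007]
tool_rot: [[0.994, 0.106, 0.0], [0.106, -0.994, -0.001], [0.0, 0.001, -1.0]]
ft_force: [-0.1, -5.1, -1.2]
width: -0.0001
grip_force: 2.6
```

Emit:
step_arm --pt "0 -0.0005 0" --pt "0 -0.0005 0" --roll '[0,0]'

```text
time_s: 8.15
ee_pos: [0.5268, -0.1349, 0.2007]
tool_rot: [[0.994, 0.106, 0.0], [0.106, -0.994, -0.002], [0.0, 0.002, -1.0]]
ft_force: [0.6, -7.8, -0.7]
width: -0.0002
grip_force: 3.7
```

Emit:
step_arm --pt "0 -0.0005 0" --pt "0 -0.0005 0" --roll '[0,0]'

```text
time_s: 8.35
ee_pos: [0.5267, -0.1346, 0.2008]
tool_rot: [[0.994, 0.106, 0.0], [0.106, -0.994, -0.003], [0.0, 0.003, -1.0]]
ft_force: [0.6, -9.4, -1.3]
width: 0.0004
grip_force: 4.8
```

The block stands firm at 9 N, well above the 3–4 N needed to slide it, so the pin is seated. I'll retreat backwards, then lift.

Emit:
step_arm --pt "0 0.01 0" --pt "0 0.025 0" --pt "0 0.045 0" --pt "0 0.06 0" --pt "0 0.06 -0.03" --pt "0 0.06 -0.07" --pt "0 0.06 -0.11" --pt "0 0.08 -0.15" --pt "-0.04 0.12 -0.18" --pt "-0.08 0.16 -0.18" --pt "-0.12 0.2 -0.18" --pt "-0.16 0.24 -0.18" --pt "-0.2 0.28 -0.18" --pt "-0.2 0.28 -0.18" --pt "-0.2 0.28 -0.18" --roll '[0,0,0,0,0,0,0,0,0,0,0,0,0,0,0]'

```text
time_s: 9.85
ee_pos: [0.3544, -0.4371, 0.3804]
tool_rot: [[0.995, 0.101, -0.001], [0.101, -0.995, -0.0], [-0.001, 0.0, -1.0]]
ft_force: [0.3, 0.7, -0.1]
width: -0.0001
grip_force: 0.0
```

```bash
python3 - <<'E'
from h import *
s=ctrl.read_state();print(s["ee_pos"],s["ft_force"])
c=ctrl.read_camera("top");w=world(c)
k=w[230:250,345:375].reshape(-1,3);K=k[(k[:,2]>.060)&(k[:,2]<.08)];print(len(K),np.median(K,0),K[:,2].max())
c=ctrl.read_camera("scene");cv2.imwrite("pics/s4.png",c["color"]);w=world(c)
k=w[230:370,220:350].reshape(-1,3);K=k[(k[:,2]>.060)&(k[:,2]<.08)&(k[:,1]<-.03)];print(len(K),np.median(K,0),np.sort(K[:,2])[-5:])
E
```

```text
[ 0.35442777 -0.43705474  0.38039935] [ 0.30341164  0.72472543 -0.10535483]
39 [ 0.47355144 -0.0600589   0.06319584] 0.06749223248532354
0 [nan nan nan] []
  return _methods._mean(a, axis=axis, dtype=dtype,
  ret = um.true_divide(
```

View pics/s4.png

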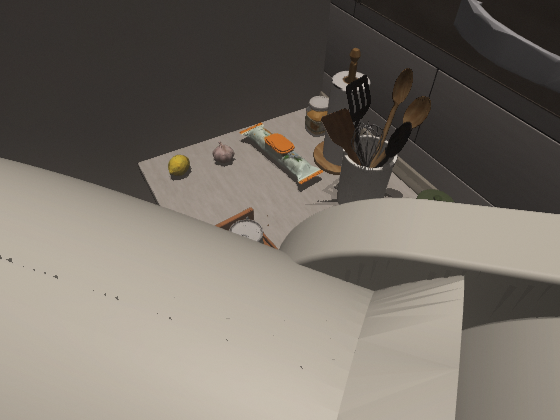

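The arm covers the scene view; only the tin at (246,232), the lemon and the garlic show, all in place. The top depth puts the knob at its lowered height over the notch, and the robot touches nothing.

```bash
python3 -c "
from bench import ctrl
print(ctrl.finish_job())"
```

```text
the job is handed in; nothing more can be done
None
```

The stop block is seated in the notch and the job is handed in: the push dipped as the pin dropped, the block then held against about 9 N, its knob sits about 6 mm lower over the notch, and the arm is clear.

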